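# Refit a sander roller: bush in, retaining ring spread over the groove

## Robot

A 6-joint arm with a two-finger parallel gripper is mounted at the origin on the work surface. World frame = base frame: x ahead of the robot, y to its left, z up, the work surface at z = 0. Lengths are in m, angles in rad, forces in N, time in s.
With the tool pointing down it reaches from about 0.25 to 0.725 m from the base axis. Payload 4 kg.
Tool frame: the origin (TCP) lies on the centre line of the jaws, within the pads' length; the fingertips stand ahead of it and the grasp point (between the pads) lies 3 mm ahead of it (bot.tcp_to_tips is the z of the fingertips in the tool frame, in m); z points along the fingers, y is the line along which they close (so a half turn about z gives the same grasp; the last joint's range is limited). The gripper opens to 85 mm and grips with 20 to 120 N. Pads are 22 mm wide; open, the fingers measure 114 mm over their backs; the gripper's body (76 mm by 85 mm) begins 54 mm behind the grasp point. The pads swing forward as they close: fully open they stand 13 mm farther back than shut.
Start: joints at [-1.219, 0.241, 0.005, 1.335, 0, 1.571], TCP at [0.172, -0.469, 0.253] pointing down, gripper open.
Joint ranges: [-2.72, 2.72], [-1.05, 1.87], [-1.09, 1.28], [-1.99, 2.15], [-1.42, 1.44], [-3.14, 3.14]. Speed limits (rad/s): [2.79, 2.79, 3.14, 3.14, 3.14, 3.14].

## Interface

Orientations are given as a unit quaternion [x, y, z, w].
In Python, from workcell import telemetry, camera, camera_params, ticket, boxes_of, cut_out, spot_point, bot gives the robot as it stands.
- The arm moves only by the shell command python3 -m creep 'ROWS'. ROWS is text: rows parted by semicolons, each of 5 numbers parted by spaces: the opening, from 0 (shut) to 1 (fully open), then the shift along the tool's x, y, z in units of 150 mm (1.0 is 150 mm), then the turn about the tool's z in units of 180 degrees (1.0 is 180 degrees). In form: claw x y z turn; .... A call has 1 to 12 rows; each row is the pose to reach, as a shift and turn from the pose commanded when the call began, along the tool's axes at that moment, turning the shorter way round; what a row does not reach only later rows make up. A row lasts 1/8 s, in which the tool goes at most 62.5 mm and 10.7 degrees, less where a joint would pass 70% of its speed; a pose out of reach is approached as far as the arm can. A call with a number of a shift or a turn outside -1 to 1 is refused whole. A call with a gripper value outside its range is refused whole. The fingers move at their own pace and stop on an object; the grip force is fixed at half the most. Time passes only in rows, so rows that repeat a pose let the fingers close. It gives the time, the measured TCP pose, the force, the opening and the grip force at its end, in the units of the state.
- telemetry.get_obs(): the state, without advancing time (a new reading comes with each control period).
- camera(name): name is "scene" or "top" or "wrist"; returns the picture (420x560x3 uint8, red, green, blue); there is no depth.
- camera_params(name): a dict with "camera_matrix" (3x3 intrinsics, pixels), "eye" and "attitude" of the camera in the world. Camera axes: x right, y down, z forward; pixel columns grow to the right and rows downward; lengths in m; the calibration is good to about 2 mm. A picture is of the moment at which its call begins: read the wrist's pose just before it. camera_params takes no time and is no camera call; for the wrist camera it gives the pose at the moment of the call.
- ticket.job_done(): hands the job in; it is judged then, once.
Trained networks look in the newest picture that a camera, given by its name, has taken for a name from the list of things; names that differ only in an ending like _2 or _b are one class to them, and where a whole thing is asked for, a point or a joint stands for the part that bears it (a point fixed in the world has none). Each returns a list of dicts, best first, with "conf" (0 to 1); they miss things now and then, are a little off and sometimes report something else, mostly with a low value. They report only what shows in the picture. A call takes as long as a camera call.
- boxes_of(thing, camera): "at" ([x, y, z] in m, in world coordinates, good to about 4 mm: the middle of the surface that is visible of it).
- cut_out(thing, camera): "pixels" (420x560 bool, what is visible of it).
- spot_point(thing, camera): "at" ([x, y, z] in m, in world coordinates, good to about 4 mm: a listed point, or the origin of a listed thing).
The state is a dict: "clock": time; "joint_pos": joint angles; "joint_vel": joint speeds; "tau": joint torques, N m; "eef_pos": TCP position; "tool_rot": TCP orientation; "ft_force": force on the tool from outside, world axes, zero at the start; "ft_torque": the same for the moment, N m; "grip_width": finger opening in m; "grasp_force": force on a finger pad.
Only numpy, scipy, OpenCV 4.12 (cv2) and the standard library are available. Lean on these libraries where they do the work, as an engineer would, in place of code of your own. Each camera call takes 0.05 s, during which the arm holds its last target. There are 200 camera calls.

## Task

Set the brass bush, narrow end down, over the steel axle stub and fully home in the roller, and let go of it. Then pick up the red-handled snap-ring pliers by squeezing their handles fully, which spreads the retaining ring on their nose, lift it clear of the bench and lower the spread ring level over the stub until it is beside the groove, just on top of the bush, without pressing hard. Finish while still holding it there with the handles squeezed and the ring spread: do not let go, and leave the mallet, chisel and wax tin where they are.

Things in the scene. Friction and masses are not known exactly. Their poses are not given: they have to be found in the camera images.
- roller: Fixed sander roller standing on end, black rubber with aluminium end, 76 mm diameter. Origin: centre of the underside of its 100 x 100 x 20 mm wooden block, at bench level; z up along its axis. Flat top face 80 mm above the bench, with a straight socket 41 mm wide, 16 mm deep around the steel axle stub, which stands up on the axis.
- groove (a point): Centre of the dark groove in the stub, on the axis, 95 mm above the bench. The groove is 19 mm in diameter and runs from 92 to 98 mm above the bench.
- stub_top (a point): Centre of the top end of the axle stub, 120 mm above the bench. The stub is 24 mm in diameter, its top 4 mm tapering to 18 mm.
- bush: Loose brass bush, 0.08 to 0.16 kg, narrow end down on the bench. Origin: centre of underside, z up. Lower 14 mm tapers outside from 33 to 38 mm diameter; above it a flange to grip, 48 mm diameter, 12 mm high. Bore 27 mm. Fully home its flange rests on the roller's top face, its origin is 66 mm and its top 92 mm above the bench (lower edge of the groove).
- pliers: Loose bent-nose snap-ring pliers, 0.21 kg, 195 mm long, lying ring side down. Origin: underside of the pivot; +x to nose and ring, -x to the red handles, z up. Pivot 18 mm wide, 19 mm high; nose 8 to 16 mm above the underside. Centre of mass about 35 mm behind the pivot. The ring is on the underside, so the pliers are lowered over the stub the way up they lie.
- pliers_grip (a point): Midway between the handles, 55 mm behind the pivot, 9 mm above the underside, axes as the pliers. Squeeze here along y. Handles run 28 to 115 mm behind the pivot, 8 mm thick, 0 to 18 mm above the underside. Over their outer faces here: 47 mm released; 38 mm and parallel at full squeeze, a firm stop. A spring resists with 3.5 to 7.5 N on each handle.
- ring_center (a point): Centre of the dark steel ring on the pliers' nose, 60 mm ahead of the pivot, 2 mm above the underside (mid-thickness of the 4 mm ring), axes as the pliers. Two lapped leaves: fully squeezed its inside is round, 29 mm diameter (outside 39 mm); released it closes to 19 mm across and does not pass over the stub.
- jaw_l (a joint): Turn of the left lever about the pivot in rad: 0 released, 0.083 fully squeezed (ring fully spread). Both levers move equally.
- jaw_r (a joint): Turn of the right lever in rad: 0 released, 0.083 fully squeezed; always equal to jaw_l.
- mallet: Bystander: wooden mallet lying on the bench; head 60 x 110 x 70 mm, origin under the head's centre, handle 28 mm thick reaching 190 mm along its +x.
- chisel: Bystander: wood chisel lying along its own y, 240 mm long, handle 28 mm thick towards -y, blade towards +y; origin near its middle at bench level.
- wax_tin: Bystander: green wax tin, 68 mm in diameter, 55 mm high, origin under its centre.

How it is judged:
By the outcome, as a careful person would: the job done as asked, in the order asked, and still so for the second after the job is handed in, while the arm keeps its last pose, push and grip.
It also fails if it takes over 54 s, if anything falls off the work surface, if the arm or the gripper's body presses on something with over 40 N, if the wrist force passes 120 N, or if a joint passes its speed limit or range.

## Working session

There is one attempt and no reset: what is moved stays moved. The work goes in short steps, Python scripts to look and compute and a shell command to move; the robot and the scene stay as the last step left them, time stands still between calls to the robot, and variables do not carry over. Pictures are saved under pics/ and viewed, at most 10 in all, crops included, and the job is handed in when it is done.

```bash
mkdir -p pics; ls; python3 - <<'E'
from workcell import telemetry, camera, camera_params, boxes_of, spot_point, bot
import cv2,numpy as np
o=telemetry.get_obs(); print(o['clock'],o['eef_pos'],o['tool_rot'],o['grip_width'],o['ft_force'],bot.tcp_to_tips)
for c in ['top','scene']:
    im=camera(c); cv2.imwrite(f'pics/{c}0.png',im[:,:,::-1])
    p=camera_params(c); print(c,np.round(p['camera_matrix'],1).tolist(),p['eye'],p['attitude'])
    for t in ['roller','groove','stub_top','bush','pliers','pliers_grip','ring_center','mallet','chisel','wax_tin']:
        r=spot_point(t,c); print(t,[(np.round(d['at'],4).tolist(),round(d['conf'],2)) for d in r[:2]])
print(telemetry.get_obs()['clock'])
E
```

```text
pics
0.0 [ 0.17209897 -0.46883964  0.25244023] [ 9.84569581e-01  1.74990618e-01 -1.77491331e-04 -9.96365621e-04] 0.08563925801126919 [-0.36440208 -1.25257448 -0.37008695] 0.022
top [[389.5, 0.0, 283.8], [0.0, 389.5, 207.6], [0.0, 0.0, 1.0]] [ 0.48771187 -0.0084615   0.85149513] [-0.70169467  0.7094676  -0.04676752  0.04575057]
roller [([0.5676, 0.0451, -0.0026], 0.73), ([0.7275, 0.2428, -0.0023], 0.67)]
groove [([0.557, 0.0472, 0.0926], 0.96)]
stub_top [([0.5149, 0.2884, -0.0037], 0.73), ([0.5672, 0.0482, 0.1243], 0.65)]
bush []
pliers [([0.5135, 0.2902, -0.0027], 0.95)]
pliers_grip [([0.4693, 0.3127, 0.006], 0.58)]
ring_center [([0.5715, 0.2759, 0.001], 0.63)]
mallet [([0.7293, 0.2407, -0.0014], 0.73), ([0.4652, 0.3137, 0.0065], 0.45)]
chisel [([0.7216, -0.2482, -0.0004], 0.86)]
wax_tin [([0.761, -0.0209, 0.0036], 0.94)]
scene [[435.5, 0.0, 279.9], [0.0, 435.5, 221.2], [0.0, 0.0, 1.0]] [ 1.00975006 -0.10413174  0.82582818] [ 0.75330388  0.60090635 -0.16259292 -0.21215175]
roller [([0.5595, 0.0471, -0.0015], 0.87)]
groove [([0.559, 0.0473, 0.0925], 0.6)]
stub_top [([0.562, 0.0458, 0.1231], 0.67)]
bush [([0.4803, -0.2724, 0.0038], 0.94)]
pliers [([0.5171, 0.2903, 0.0029], 0.79)]
pliers_grip [([0.461, 0.3125, 0.006], 0.77)]
ring_center [([0.5737, 0.2708, 0.0052], 0.76)]
mallet []
chisel [([0.7222, -0.2493, 0.0001], 0.85)]
wax_tin [([0.7604, -0.0228, -0.0005], 0.65)]
1.1
```

View pics/top0.png

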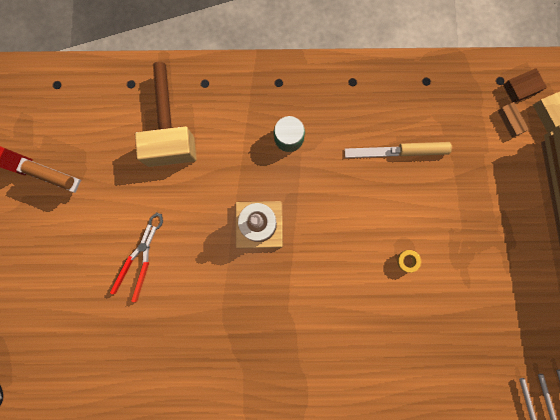

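View pics/scene0.png

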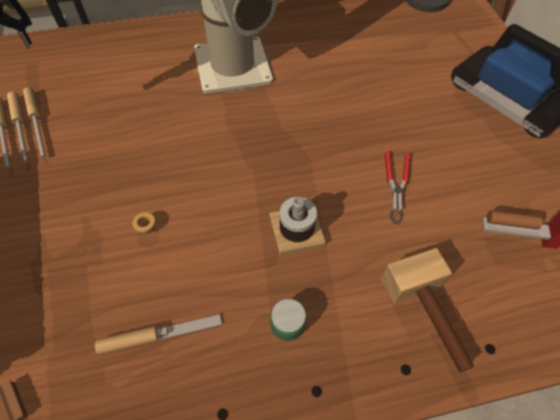

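The top view shows the bush at about (410,261), the stub at (257,222), and the pliers' ring at (155,220) with handle ends at (112,293) and (135,300). The scene view agrees: bush (144,222), roller (298,215), ring (397,214).

```bash
cat > h.py <<'E'
from workcell import telemetry, camera, camera_params, boxes_of, cut_out, spot_point, bot
import cv2, numpy as np
from scipy.spatial.transform import Rotation as R
def onplane(px,z,p):
    d=R.from_quat(p['attitude']).as_matrix()@np.linalg.inv(p['camera_matrix'])@np.array([px[0],px[1],1.])
    e=np.array(p['eye']); return e+d*(z-e[2])/d[2]
def proj(X,p):
    c=R.from_quat(p['attitude']).as_matrix().T@(np.array(X)-p['eye']); u=p['camera_matrix']@c; return u[:2]/u[2]
def rows(target,yaw=None):
    "shift in tool axes /0.15 and turn /180 deg, to TCP target with tool x at yaw (deg)"
    o=telemetry.get_obs(); M=R.from_quat(o['tool_rot']).as_matrix()
    y0=np.degrees(np.arctan2(M[1,0],M[0,0])); s=M.T@(np.array(target)-o['eef_pos'])/0.15
    t=0 if yaw is None else -((yaw-y0+180)%360-180)/180
    print('clock',round(o['clock'],2),'tcp',np.round(o['eef_pos'],4),'yaw',round(y0,2),'shift',np.round(s,4),'turn',round(t,4),'F',np.round(o['ft_force'],1),'w',round(o['grip_width'],4),'g',round(o['grasp_force'],1))
E
python3 - <<'E'
from h import *
for c in ['top','scene']:
    p=camera_params(c); im=camera(c)
    print(c,'proj stubtop',proj([.56,.046,.12],p))
    for t in ['bush','pliers','roller']:
        for d in cut_out(t,c)[:2]:
            m=d['pixels'].astype(np.uint8); q=cv2.findContours(m,0,2)[0]; q=max(q,key=cv2.contourArea)
            (x,y),(w,h),a=cv2.minAreaRect(q)
            ys,xs=np.nonzero(m); print(t,round(d['conf'],2),m.sum(),'rect',round(x,1),round(y,1),round(w,1),round(h,1),round(a,1),'plane.02',np.round(onplane((x,y),.02,p),4))
    if c=='top':
        for px in [(410,261),(155,220),(257,222)]: print(px,onplane(px,.02,p))
rows([.478,-.272,.2],20)
E
```

```text
top proj stubtop [254.23091548 220.58194848]
bush 0.78 297 rect 408.8 260.6 22.1 20.9 18.4 plane.02 [ 0.4813 -0.2734  0.02  ]
bush 0.59 311 rect 140.9 276.0 6.7 50.9 13.7 plane.02 [0.4555 0.2921 0.02  ]
pliers 0.91 999 rect 139.7 254.9 27.9 91.4 21.8 plane.02 [0.4996 0.2962 0.02  ]
pliers 0.72 967 rect 288.5 133.0 36.0 31.0 90.0 plane.02 [ 0.7633 -0.0225  0.02  ]
roller 0.96 2176 rect 258.0 224.3 46.6 48.1 88.5 plane.02 [0.5619 0.0453 0.02  ]
(410, 261) [ 0.48039744 -0.2759182   0.02      ]
(155, 220) [0.57347306 0.26612141 0.02      ]
(257, 222) [0.56676589 0.04751675 0.02      ]
scene proj stubtop [299.45775616 200.21961447]
bush 0.88 380 rect 143.0 223.0 20.0 22.0 90.0 plane.02 [ 0.4798 -0.275   0.02  ]
pliers 0.86 529 rect 393.7 184.5 23.3 63.3 5.7 plane.02 [0.5014 0.2878 0.02  ]
pliers 0.37 164 rect 404.9 170.6 4.8 31.5 6.8 plane.02 [0.4697 0.3276 0.02  ]
roller 0.56 2300 rect 295.1 224.3 55.3 46.8 75.1 plane.02 [0.5546 0.0428 0.02  ]
clock 1.5 tcp [ 0.1723 -0.4694  0.2533] yaw 20.16 shift [ 2.3668 -0.5329  0.3552] turn 0.0009 F [-0.3 -1.1  0.5] w 0.0853 g 0.0
```

```bash
python3 -m creep '1 0.35 -0.1 0 0; 1 0.7 -0.2 0.1 0; 1 1 -0.25 0.2 0'; python3 -m creep '1 0.35 -0.1 0.1 0; 1 0.7 -0.2 0.2 0; 1 1 -0.28 0.4 0; 1 1 -0.28 0.4 0' ; python3 -m creep '1 0.36 0 0 0; 1 0.36 0 0 0; 1 0.36 0 0 0'
python3 - <<'E'
from h import *
import json
rows([.480,-.274,.038])
p=camera_params('wrist'); im=camera('wrist'); cv2.imwrite('pics/w1.png',im[:,:,::-1])
print(p['eye'],p['attitude'],p['camera_matrix'][0])
for d in cut_out('bush','wrist')[:1]:
    m=d['pixels'].astype(np.uint8); q=max(cv2.findContours(m,0,2)[0],key=cv2.contourArea)
    e=cv2.fitEllipse(cv2.convexHull(q)); print(d['conf'],m.sum(),e,onplane(e[0],.024,p))
print(spot_point('bush','wrist')[:1]); rows([.480,-.274,.038])
E
```

```text
clock: 1.88
eef_pos: [0.3014, -0.3815, 0.2233]
tool_rot: [0.985, 0.175, 0.0, 0.0]
ft_force: [-0.0, -0.5, -0.1]
grip_width: 0.0855
grasp_force: 0.0
clock: 2.38
eef_pos: [0.4274, -0.2885, 0.1608]
tool_rot: [0.984, 0.178, -0.002, -0.002]
ft_force: [0.3, -0.3, -1.0]
grip_width: 0.0853
grasp_force: 0.0
clock: 2.75
eef_pos: [0.4765, -0.2734, 0.1636]
tool_rot: [0.985, 0.175, -0.0, 0.0]
ft_force: [0.0, 0.7, -0.7]
grip_width: 0.0852
grasp_force: 0.0
clock 2.75 tcp [ 0.4765 -0.2734  0.1636] yaw 20.12 shift [0.021  0.0119 0.8372] turn 0 F [ 0.   0.7 -0.7] w 0.0852 g 0.0
[ 0.54419928 -0.24835725  0.28328415] [ 0.81154306 -0.56721408 -0.0808247   0.11460114] [328.9660139    0.         278.43937996]
0.82 2217 ((279.37677001953125, 200.13787841796875), (58.52227020263672, 59.06599807739258), 57.74321365356445) [ 0.48388827 -0.27089881  0.024     ]
[{'at': [0.4787, -0.2751, -0.0003], 'conf': 0.66}]
clock 2.9 tcp [ 0.4761 -0.2735  0.1636] yaw 20.06 shift [0.0238 0.0121 0.8375] turn 0 F [-0.8  0.2  0.1] w 0.0854 g 0.0
```

View pics/w1.png

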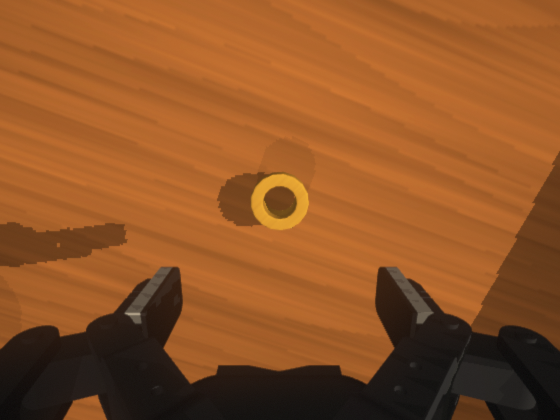

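The bush sits at pixel (279,200), centred between the fingers. The wrist estimate is about (0.483,-0.271), within 4 mm of the other cameras.

```bash
python3 -m creep '1 0.038 0.007 0.35 0; 1 0.038 0.007 0.6 0; 1 0.038 0.007 0.75 0; 1 0.038 0.007 0.847 0; 1 0.038 0.007 0.847 0; 0.4 0.038 0.007 0.847 0; 0.4 0.038 0.007 0.847 0; 0 0.038 0.007 0.847 0; 0 0.038 0.007 0.847 0; 0 0.038 0.007 0.847 0; 0 0.038 0.007 0.847 0'
python3 - <<'E'
from h import *
rows([.482,-.2725,.0365])
E
```

```text
clock: 4.28
eef_pos: [0.4839, -0.2724, 0.0382]
tool_rot: [0.985, 0.175, 0.001, 0.001]
ft_force: [-1.8, -1.0, 5.5]
grip_width: 0.0446
grasp_force: 60.2
clock 4.28 tcp [ 0.4839 -0.2724  0.0382] yaw 20.16 shift [-0.0123 -0.004   0.0111] turn 0 F [-1.8 -1.   5.5] w 0.0446 g 60.2
```

```bash
python3 -m creep '0 0 0 -0.3 0; 0 0 0 -0.65 0; 0 0 0 -0.95 0; 0 0 0 -0.95 0'
python3 - <<'E'
from h import *
rows([.482,-.2725,.0365])
p=camera_params('wrist'); im=camera('wrist'); cv2.imwrite('pics/w2.png',im[:,:,::-1])
o=telemetry.get_obs(); z=o['eef_pos'][2]
for d in cut_out('bush','wrist')[:1]:
    m=d['pixels'].astype(np.uint8); q=max(cv2.findContours(m,0,2)[0],key=cv2.contourArea)
    e=cv2.fitEllipse(cv2.convexHull(q)); print(d['conf'],m.sum(),e,onplane(e[0],z-.012,p))
print(spot_point('bush','wrist')[:1])
E
```

```text
clock: 4.78
eef_pos: [0.4856, -0.2732, 0.184]
tool_rot: [0.985, 0.175, 0.004, 0.003]
ft_force: [0.3, -0.7, -1.2]
grip_width: 0.0447
grasp_force: 61.8
clock 4.78 tcp [ 0.4856 -0.2732  0.184 ] yaw 20.17 shift [-0.0277 -0.0206  0.9829] turn 0 F [ 0.3 -0.7 -1.2] w 0.0447 g 61.8
0.94 7014 ((278.4234619140625, 281.04595947265625), (100.8790512084961, 101.95775604248047), 115.92018127441406) [ 0.48667547 -0.27256105  0.16927466]
[{'at': [0.4854, -0.279, 0.143], 'conf': 0.59}]
```

View pics/w2.png

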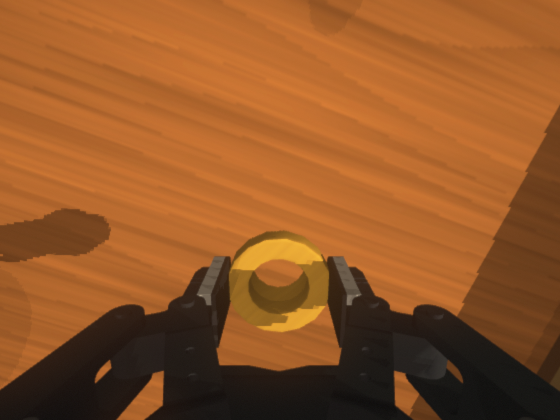

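The bush is held level by its flange, centred at (278,281) between the pads at columns 230 and 328. Next I carry it towards the roller and look there.

```bash
python3 -m creep '0 0.1 -0.3 -0.1 0; 0 0.2 -0.65 -0.15 0; 0 0.36 -0.98 -0.17 0'; python3 -m creep '0 0.1 -0.3 0 0; 0 0.3 -0.65 0 0; 0 0.35 -0.85 0 0; 0 0.35 -0.85 0 0; 0 0.35 -0.85 0 0'
python3 - <<'E'
from h import *
rows([.491,.021,.21])
p=camera_params('wrist'); im=camera('wrist'); cv2.imwrite('pics/w3.png',im[:,:,::-1])
for t in ['stub_top','groove','roller']:
  print(t,[(np.round(d['at'],4).tolist(),round(d['conf'],2)) for d in spot_point(t,'wrist')[:2]])
pt=camera_params('top'); print('top stub px->.12',onplane((257,222),.12,pt))
for X in [(.56,.0467,.12),(.56,.0467,.08)]: print(proj(X,p))
np.save('w3p.npy',np.concatenate([p['eye'],p['attitude']])); print(p['camera_matrix'])
E
```

```text
clock: 5.3
eef_pos: [0.4815, -0.1137, 0.2028]
tool_rot: [0.985, 0.174, -0.002, -0.001]
ft_force: [-0.2, 0.4, -0.7]
grip_width: 0.0446
grasp_force: 61.9
clock: 5.92
eef_pos: [0.4876, 0.0222, 0.203]
tool_rot: [0.985, 0.175, -0.001, 0.0]
ft_force: [0.2, -0.1, -1.4]
grip_width: 0.0448
grasp_force: 61.9
clock 5.92 tcp [0.4876 0.0222 0.203 ] yaw 20.16 shift [ 0.0183  0.0153 -0.0464] turn 0 F [ 0.2 -0.1 -1.4] w 0.0448 g 61.9
stub_top [([0.5629, 0.0481, 0.1242], 0.63)]
groove [([0.5663, 0.048, 0.0942], 0.78)]
roller [([0.5626, 0.0429, 0.0016], 0.9)]
top stub px->.12 [0.55725844 0.04078451 0.12      ]
[282.4776095 109.7537775]
[281.89722533 110.93123597]
[[328.9660139    0.         278.43937996]
 [  0.         328.9660139  212.64569335]
 [  0.           0.           1.        ]]
```

View pics/w3.png

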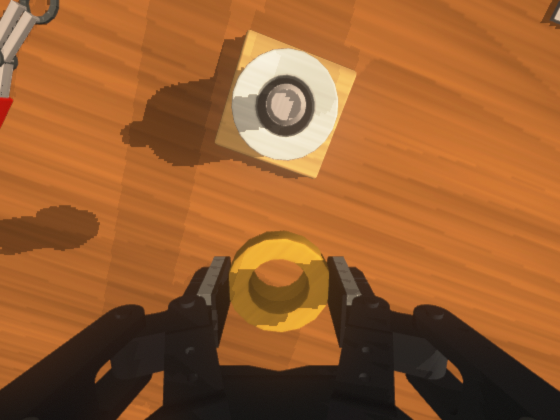

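The wrist view shows the roller's white face centred at about (285,104), the stub nearly end-on at its centre, and the bush at about (279,283). I'll fit both circles.

```bash
python3 - <<'E'
from h import *
a=np.load('w3p.npy'); p=dict(eye=a[:3],attitude=a[3:],camera_matrix=camera_params('wrist')['camera_matrix'])
im=cv2.imread('pics/w3.png'); hsv=cv2.cvtColor(im,cv2.COLOR_BGR2HSV)
m=((hsv[:,:,1]<60)&(hsv[:,:,2]>90)).astype(np.uint8); m[175:]=0; m[:, :220]=0; m[:,350:]=0
q=max(cv2.findContours(m,0,1)[0],key=cv2.contourArea); e=cv2.fitEllipse(cv2.convexHull(q)); D=onplane(e[0],.08,p); print('disc',e,D)
# dark socket ring
m2=(hsv[:,:,2]<60).astype(np.uint8); m2[150:]=0;m2[:60]=0;m2[:,:240]=0;m2[:,335:]=0
q=max(cv2.findContours(m2,0,1)[0],key=cv2.contourArea); e=cv2.fitEllipse(cv2.convexHull(q)); print('socket',e,onplane(e[0],.08,p))
# search bush centre: fit circle (flange top radius 24) lower arc + bore
T=np.array([.4876,.0222,.203])
y=((hsv[:,:,0]>18)&(hsv[:,:,0]<32)&(hsv[:,:,1]>120)).astype(np.uint8); y[:225]=0;y[340:]=0;y[:,:225]=0;y[:,335:]=0
q=np.concatenate(cv2.findContours(y,0,1)[0])[:,0,:]; low=q[(q[:,1]>296)&(abs(q[:,0]-279)<42)]
W=np.array([onplane(c,T[2]-.012,p)[:2] for c in low])
from scipy.optimize import least_squares
s=least_squares(lambda c:np.hypot(*(W-c).T)-.024,T[:2],loss='soft_l1',f_scale=.001); B=s.x; print('bush',B,len(low),'rms',np.sqrt((s.fun**2).mean()))
print('delta disc-bush',D[:2]-B,'bush-tcp',B-T[:2])
for c in [(.5,0),]: pass
rows([T[0]+D[0]-B[0],T[1]+D[1]-B[1],.175])
E
```

```text
disc ((284.57904052734375, 103.8432846069336), (105.33580017089844, 110.4035873413086), 2.304415464401245) [0.56509665 0.04658136 0.08      ]Traceback (most recent call last):
  File "<stdin>", line 8, in <module>
ValueError: max() iterable argument is empty
```

```bash
python3 - <<'E'
from h import *
from scipy.optimize import least_squares
a=np.load('w3p.npy'); p=dict(eye=a[:3],attitude=a[3:],camera_matrix=camera_params('wrist')['camera_matrix'])
im=cv2.imread('pics/w3.png'); hsv=cv2.cvtColor(im,cv2.COLOR_BGR2HSV)
D=np.array([.5651,.04658]); T=np.array([.4876,.0222,.203])
print('row prof v col285',hsv[60:150:3,285,2]); print('hsv bush',hsv[315,279],hsv[340,279],hsv[250,279],hsv[237,279])
col=hsv[225:345:2,279]; print(col[:,0].tolist()); print(col[:,2].tolist())
y=((hsv[:,:,0]>=20)&(hsv[:,:,0]<32)&(hsv[:,:,1]>120)).astype(np.uint8); y[:225]=0;y[340:]=0;y[:,:225]=0;y[:,335:]=0
q=np.concatenate(cv2.findContours(y,0,1)[0])[:,0,:]; low=q[(q[:,1]>296)&(abs(q[:,0]-279)<42)]
W=np.array([onplane(c,T[2]-.012,p)[:2] for c in low])
s=least_squares(lambda c:np.hypot(*(W-c).T)-.024,T[:2],loss='soft_l1',f_scale=.001); B=s.x; print('bush',B,len(low),'rms',np.sqrt((s.fun**2).mean()),'ymax',low[:,1].max())
print('delta disc-bush',D-B,'bush-tcp',B-T[:2])
rows([T[0]+D[0]-B[0],T[1]+D[1]-B[1],.175])
E
```

```text
row prof v col285 [236 236 236 235 231 132  72  67 170 181 145 196 173 217 215 215 216 216
 216 215 160 130 103  77  78 102 243 240 239 241]
hsv bush [ 18 196 161] [ 13 189 171] [ 20 195 239] [ 18 195 150]
[13, 13, 13, 16, 17, 17, 18, 19, 20, 20, 20, 20, 20, 20, 20, 19, 19, 16, 13, 13, 13, 13, 13, 13, 13, 13, 13, 13, 13, 13, 13, 17, 18, 18, 18, 18, 18, 18, 18, 18, 18, 18, 18, 18, 18, 18, 18, 18, 18, 20, 20, 20, 20, 18, 13, 13, 13, 13, 13, 13]
[193, 194, 196, 145, 132, 137, 150, 230, 244, 241, 241, 241, 240, 238, 236, 237, 236, 216, 199, 196, 188, 186, 182, 185, 191, 197, 198, 201, 202, 194, 182, 133, 119, 117, 118, 119, 119, 117, 109, 107, 108, 108, 108, 108, 120, 161, 160, 159, 170, 235, 236, 235, 236, 220, 161, 166, 170, 170, 173, 174]
bush [0.48954712 0.02682292] 184 rms 0.001994297584048072 ymax 329
delta disc-bush [0.07555288 0.01975708] bush-tcp [0.00194712 0.00462292]
clock 6.12 tcp [0.4882 0.0215 0.204 ] yaw 20.04 shift [0.516  0.0431 0.1927] turn 0 F [-0.4 -1.  -0.7] w 0.0446 g 61.9
```

```bash
python3 - <<'E'
from h import *
a=np.load('w3p.npy'); p=dict(eye=a[:3],attitude=a[3:],camera_matrix=camera_params('wrist')['camera_matrix'])
T=np.array([.4876,.0222,.203]); D=np.array([.5651,.04658])
for z in (.012,.009,.015):
    A=onplane((279,239),T[2]-z,p)[:2]; C=onplane((279,331.5),T[2]-z,p)[:2]; B=(A+C)/2
    print(z,'len',np.hypot(*(A-C)),'bush-tcp',B-T[:2],'delta',D-B, 'tcp target',T[:2]+D-B)
M=R.from_quat(telemetry.get_obs()['tool_rot']).as_matrix()
print('tcp px',proj(T+[0,0,-.012],p),'eye in tool',M.T@(p['eye']-T),'camRot',R.from_matrix(M.T@R.from_quat(p['attitude']).as_matrix()).as_euler('xyz',degrees=True))
rows(np.r_[T[:2]+D-B,.175])
E
```

```text
0.012 len 0.04592975365537495 bush-tcp [-0.00059378 -0.00010187] delta [0.07809378 0.02448187] tcp target [0.56569378 0.04668187]
0.009 len 0.04488268061217179 bush-tcp [0.00096828 0.00047156] delta [0.07653172 0.02390844] tcp target [0.56413172 0.04610844]
0.015 len 0.04697682669857812 bush-tcp [-0.00215584 -0.00067531] delta [0.07965584 0.02505531] tcp target [0.56725584 0.04725531]
tcp px [279.24442354 286.08102675] eye in tool [ 0.07232696 -0.00026315 -0.11963751] camRot [-1.62001039e+01 -8.54874388e-02  8.99194604e+01]
clock 6.12 tcp [0.4882 0.0215 0.204 ] yaw 20.04 shift [0.5538 0.0193 0.1927] turn 0 F [-0.4 -1.  -0.7] w 0.0446 g 61.9
```

```bash
python3 -m creep '0 0.2 0.015 0 0; 0 0.45 0.029 0 0; 0 0.54 0.029 0 0; 0 0.54 0.029 0.1 0; 0 0.54 0.029 0.19 0; 0 0.54 0.029 0.19 0; 0 0.54 0.029 0.19 0'
python3 - <<'E'
from h import *
rows([.565,.0467,.104])
p=camera_params('wrist'); im=camera('wrist'); cv2.imwrite('pics/w4.png',cv2.resize(im[200:350,200:360,::-1],None,fx=4,fy=4)[:600,:])
for X in [(.565,.0467,.12)]: print(proj(X,p))
for h,r in((.012,.0135),(.038,.0135)):
  c=telemetry.get_obs()['eef_pos']-[0,0,h]; print(proj(c,p))
E
```

```text
clock: 7.0
eef_pos: [0.5654, 0.0462, 0.1758]
tool_rot: [0.985, 0.175, -0.0, -0.0]
ft_force: [-0.7, -0.4, -0.7]
grip_width: 0.0446
grasp_force: 61.9
clock 7.0 tcp [0.5654 0.0462 0.1758] yaw 20.14 shift [-0.0012 -0.004   0.4788] turn 0 F [-0.7 -0.4 -0.7] w 0.0446 g 61.9
[278.0528955  248.90161987]
[279.3493822  285.86444309]
[279.28407212 261.30541029]
```

View pics/w4.png

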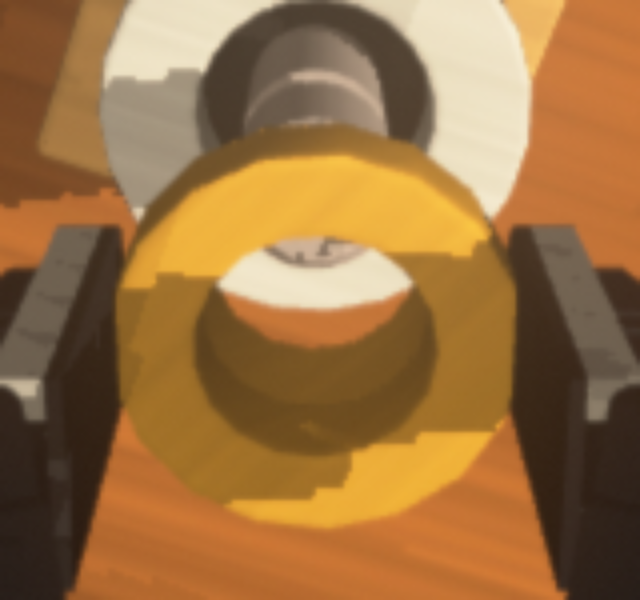

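Through the bore the stub's near top edge is at crop (315,266), laterally aligned with the bush centre at 316. It lies on the predicted row (266), so I lower the bush.

```bash
python3 -m creep '0 0 0.0 0.06 0; 0 0 0 0.12 0; 0 0 0 0.18 0; 0 0 0 0.25 0;0 0 0 0.25 0'; python3 -m creep '0 0 0 0.05 0; 0 0 0 0.1 0;0 0 0 0.1 0'
```

```text
clock: 7.68
eef_pos: [0.5649, 0.0464, 0.1368]
tool_rot: [0.985, 0.175, -0.001, -0.0]
ft_force: [-0.3, -0.0, -0.6]
grip_width: 0.0448
grasp_force: 61.9
clock: 8.05
eef_pos: [0.5653, 0.0464, 0.1224]
tool_rot: [0.985, 0.175, -0.001, -0.0]
ft_force: [-0.4, -0.6, -1.4]
grip_width: 0.0445
grasp_force: 61.9
```

```bash
python3 -m creep '0 0 0 0.04 0; 0 0 0 0.08 0; 0 0 0 0.1 0; 0 0 0 0.1 0'; python3 -m creep '0 0 0 0.015 0; 0 0 0 0.015 0;0 0 0 0.015 0'
```

```text
clock: 8.55
eef_pos: [0.5656, 0.0464, 0.1079]
tool_rot: [0.985, 0.175, -0.0, -0.0]
ft_force: [0.5, 0.6, -0.9]
grip_width: 0.045
grasp_force: 61.9
clock: 8.93
eef_pos: [0.5659, 0.0464, 0.1061]
tool_rot: [0.985, 0.175, 0.0, 0.0]
ft_force: [1.0, 0.7, -1.9]
grip_width: 0.0443
grasp_force: 61.9
```

```bash
python3 -m creep '0 0 0 0.01 0; 0 0 0 0.01 0'; python3 -m creep '0 0 0 0.01 0; 0 0 0 0.01 0'
```

```text
clock: 9.18
eef_pos: [0.5658, 0.0464, 0.1044]
tool_rot: [0.985, 0.175, -0.0, -0.0]
ft_force: [0.1, -0.3, -1.0]
grip_width: 0.0448
grasp_force: 61.9
clock: 9.43
eef_pos: [0.5659, 0.0464, 0.1043]
tool_rot: [0.985, 0.175, 0.0, 0.0]
ft_force: [-3.0, 0.6, 6.0]
grip_width: 0.0447
grasp_force: 62.6
```

```bash
python3 -m creep '1 0 0 0 0; 1 0 0 0 0; 1 0 0 0 0; 1 0 0 0 0; 1 0 0 -0.25 0; 1 -0.2 0 -0.5 0; 1 -0.4 0 -0.66 0; 1 -0.4 0 -0.66 0; 1 -0.4 0 -0.66 0'
python3 - <<'E'
from h import *
rows([.5055,.0243,.203])
p=camera_params('wrist'); im=camera('wrist'); s=camera('scene')
q=cv2.resize(im[40:240,180:380,::-1],(560,560)); s2=cv2.resize(s[160:260,250:350,::-1],(240,240))
cv2.imwrite('pics/w5.png',np.hstack([q,np.vstack([s2,np.zeros((320,240,3),np.uint8)])]))
for z in (.066,): print(proj((.565,.0467,.092),p),proj((.565,.0467,.12),p))
for c in('wrist','scene'):
  print(c,[(np.round(d['at'],4),round(d['conf'],2)) for d in spot_point('bush',c)[:2]],[(np.round(d['at'],4),round(d['conf'],2)) for d in boxes_of('bush',c)[:2]])
E
```

```text
clock: 10.55
eef_pos: [0.5098, 0.0258, 0.2018]
tool_rot: [0.985, 0.175, 0.0, -0.0]
ft_force: [-1.2, -0.0, 0.4]
grip_width: 0.0855
grasp_force: 0.0
clock 10.55 tcp [0.5098 0.0258 0.2018] yaw 20.15 shift [-0.0306 -0.0005 -0.008 ] turn 0 F [-1.2 -0.   0.4] w 0.0855 g 0.0
[278.20470419 137.8838095 ] [278.11509726 140.59559389]
wrist [] [(array([0.5664, 0.0452, 0.089 ]), 0.87)]
scene [(array([0.5643, 0.0421, 0.0691]), 0.75)] [(array([0.5727, 0.0399, 0.0973]), 0.7)]
```

View pics/w5.png

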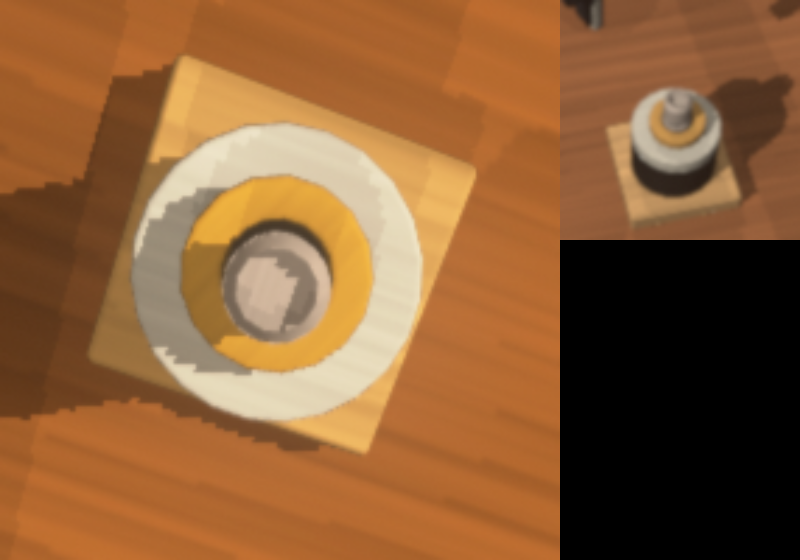

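The wrist view shows the bush flange flat and concentric on the roller face, with the stub through it: flange centre at crop (277,273), disc centre (278,272). The bush is home. Now to the pliers.

```bash
python3 -m creep '1 0.1 -0.3 -0.1 0.055; 1 0.2 -0.65 -0.2 0.11; 1 0.3 -1 -0.25 0.167; 1 0.3 -1 -0.25 0.222; 1 0.3 -1 -0.25 0.222'
python3 - <<'E'
from h import *
rows([.465,.312,.24],-20)
E
```

```text
clock: 11.48
eef_pos: [0.4938, -0.0095, 0.2378]
tool_rot: [0.997, -0.044, -0.004, -0.06]
ft_force: [-0.3, -0.6, 0.9]
grip_width: 0.0852
grasp_force: 0.0
clock 11.47 tcp [ 0.4938 -0.0095  0.2378] yaw -4.95 shift [-0.3765 -2.1046  0.244 ] turn 0.0836 F [-0.3 -0.6  0.9] w 0.0852 g 0.0
```

```bash
python3 - <<'E'
from h import *
print(np.round(telemetry.get_obs()['joint_pos'],3),np.round(telemetry.get_obs()['joint_vel'],2))
E
python3 -m creep '1 0 0 0 0; 1 0 0 0 0'; python3 - <<'E'
from h import *
rows([.465,.312,.24],-20)
print(np.round(telemetry.get_obs()['joint_pos'],3),np.round(telemetry.get_obs()['joint_vel'],2))
E
```

```text
[-0.087  0.245 -0.035  1.305  0.12   3.141] [-0.45 -0.12 -0.16 -0.01  0.06  0.  ]
clock: 11.72
eef_pos: [0.4939, -0.0084, 0.238]
tool_rot: [0.997, -0.042, -0.004, -0.06]
ft_force: [1.5, 0.4, -0.7]
grip_width: 0.0853
grasp_force: 0.0
clock 11.72 tcp [ 0.4939 -0.0084  0.238 ] yaw -4.82 shift [-0.372  -2.098   0.2445] turn 0.0843 F [ 1.5  0.4 -0.7] w 0.0853 g 0.0
[-0.085  0.245 -0.035  1.305  0.12   3.141] [0.01 0.   0.   0.   0.   0.  ]
```

```bash
python3 -m creep '1 0 0 0 -0.06; 1 0 0 0 -0.12; 1 0 0 0 -0.18; 1 0 0 0 -0.24; 1 0 0 0 -0.3; 1 0 0 0 -0.3'; python3 - <<'E'
from h import *
rows([.465,.312,.24],160)
o=telemetry.get_obs(); print(np.round(o['joint_pos'],3),o['tool_rot'])
E
```

```text
clock: 12.48
eef_pos: [0.4939, -0.0077, 0.2381]
tool_rot: [0.908, 0.415, 0.023, -0.056]
ft_force: [-0.3, -0.4, 1.0]
grip_width: 0.0856
grasp_force: 0.0
clock 12.47 tcp [ 0.4939 -0.0077  0.2381] yaw 48.89 shift [ 1.4746 -1.5319  0.2439] turn -0.6173 F [-0.3 -0.4  1. ] w 0.0856 g 0.0
[-0.084  0.245 -0.034  1.305  0.12   2.2  ] [ 0.90794463  0.41474453  0.02330194 -0.05550261]
```

The last joint hit its limit (3.14 rad) and left the tool tilted 7° towards +y. The mirrored event at the opposite limit should undo it, so I wind joint 6 round that way.

```bash
R='no'; python3 -m creep '1 0 0 0 -0.7; 1 0 0 0 -0.7; 1 0 0 0 -0.7; 1 0 0 0 -0.7; 1 0 0 0 -0.7; 1 0 0 0 -0.7; 1 0 0 0 -0.7; 1 0 0 0 -0.7; 1 0 0 0 -0.7; 1 0 0 0 -0.7; 1 0 0 0 -0.7; 1 0 0 0 -0.7' | head -3;  python3 -m creep '1 0 0 0 -0.7; 1 0 0 0 -0.7; 1 0 0 0 -0.7; 1 0 0 0 -0.7; 1 0 0 0 -0.7; 1 0 0 0 -0.7; 1 0 0 0 -0.7; 1 0 0 0 -0.7; 1 0 0 0 -0.7; 1 0 0 0 -0.7; 1 0 0 0 -0.7; 1 0 0 0 -0.7' | head -3; python3 -m creep '1 0 0 0 -0.26; 1 0 0 0 -0.26; 1 0 0 0 -0.26; 1 0 0 0 -0.26; 1 0 0 0 -0.26'
cat >> h.py <<'E'
def tilt():
    o=telemetry.get_obs(); print('z',np.round(R.from_quat(o['tool_rot']).as_matrix()[:,2],3),'j',np.round(o['joint_pos'],3))
E
python3 -c "
from h import *
tilt()"
```

```text
clock: 13.98
eef_pos: [0.4939, -0.0081, 0.2381]
tool_rot: [0.041, 0.997, 0.06, -0.004]
clock: 15.48
eef_pos: [0.4939, -0.0081, 0.2381]
tool_rot: [0.87, -0.49, -0.031, -0.052]
clock: 16.1
eef_pos: [0.4939, -0.0081, 0.2381]
tool_rot: [0.993, -0.105, -0.008, -0.06]
ft_force: [-0.7, 0.1, -0.3]
grip_width: 0.0852
grasp_force: 0.0
z [-0.004  0.12  -0.993] j [-0.084  0.245 -0.035  1.305  0.12  -3.016]
```

```bash
python3 -m creep '1 0 0 0 -0.05; 1 0 0 0 -0.1; 1 0 0 0 -0.1'|head -3; python3 -c "
from h import *
tilt()"
```

```text
clock: 16.48
eef_pos: [0.4917, 0.0435, 0.2383]
tool_rot: [0.999, 0.019, 0.003, -0.041]
z [ 0.004  0.082 -0.997] j [ 0.041  0.229 -0.053  1.282  0.082 -3.138]
```

```bash
python3 -m creep '1 0 0 0 -0.08; 1 0 0 0 -0.08; 1 0 0 0 -0.08'|head -3; python3 -c "
from h import *
tilt()"
```

```text
clock: 16.85
eef_pos: [0.4783, 0.1069, 0.2382]
tool_rot: [0.995, 0.1, 0.011, -0.016]
z [ 0.019  0.034 -0.999] j [ 0.203  0.209 -0.076  1.26   0.029 -3.139]
```

```bash
python3 -m creep '1 0 0 0 -0.07; 1 0 0 0 -0.07; 1 0 0 0 -0.07'|head -3; python3 -c "
from h import *
tilt()
z=R.from_quat(telemetry.get_obs()['tool_rot']).as_matrix()[:,2]; print('along',z@[.94,-.342,0],'across',z@[.342,.94,0])
rows([.47,.312,.24],160)"
```

```text
clock: 17.23
eef_pos: [0.4594, 0.1592, 0.2382]
tool_rot: [0.985, 0.171, 0.016, 0.007]
z [ 0.035 -0.009 -0.999] j [ 0.345  0.198 -0.09   1.253 -0.02  -3.14 ]
along 0.03577569693534863 across 0.0033875161407539165
clock 17.23 tcp [0.4594 0.1592 0.2382] yaw 19.69 shift [ 0.4101 -0.9354 -0.0187] turn -0.7795 F [-0.1  0.4  0.6] w 0.0856 g 0.0
```

```bash
python3 -m creep '1 0 0 0 0.055; 1 0 0 0 0.11; 1 0.1 -0.2 0 0.165; 1 0.2 -0.5 0 0.22; 1 0.4 -0.8 0 0.22; 1 0.4 -0.93 0 0.22; 1 0.4 -0.93 0 0.22; 1 0.4 -0.93 0 0.22'|head -3; python3 - <<'E'
from h import *
tilt(); rows([.47,.312,.03],-20)
p=camera_params('wrist'); im=camera('wrist'); cv2.imwrite('pics/w6.png',im[:,:,::-1]); rows([.47,.312,.03],-20)
np.save('w6p.npy',np.concatenate([p['eye'],p['attitude']]))
for t in ['pliers','pliers_grip','ring_center']:
  print(t,[(np.round(d['at'],4).tolist(),round(d['conf'],2)) for d in spot_point(t,'wrist')[:2]])
E
```

```text
clock: 18.23
eef_pos: [0.4688, 0.3094, 0.2373]
tool_rot: [0.985, -0.173, 0.018, 0.002]
z [ 0.035 -0.01  -0.999] j [ 0.597  0.353  0.117  1.312 -0.027 -2.196]
clock 18.23 tcp [0.4688 0.3094 0.2373] yaw -19.98 shift [-0.0477 -0.0153  1.3811] turn 0.0001 F [ 0.2 -0.2  0.5] w 0.0854 g 0.0
clock 18.27 tcp [0.4689 0.3094 0.2374] yaw -19.99 shift [-0.0484 -0.0146  1.3821] turn 0.0 F [ 0.1  0.2 -0.4] w 0.0856 g 0.0
pliers [([0.4646, 0.3135, 0.0091], 0.71), ([0.5136, 0.2976, -0.0004], 0.59)]
pliers_grip [([0.4653, 0.3113, 0.0072], 0.66)]
ring_center [([0.5715, 0.2727, 0.0042], 0.96)]
```

View pics/w6.png

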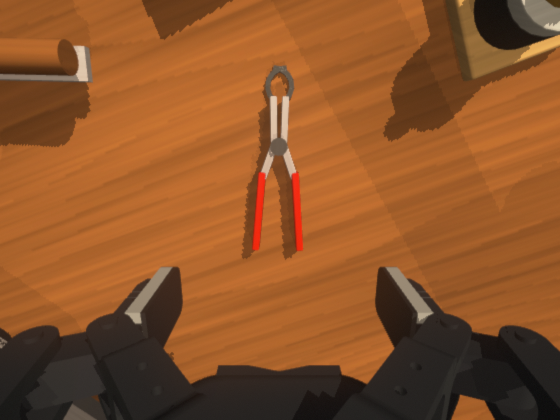

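The pliers run straight up the picture: ring centre about (279,84), pivot (279,147), handle ends (257,248) and (299,248). They are already aligned with the tool.

```bash
python3 - <<'E'
from h import *
a=np.load('w6p.npy'); p=dict(eye=a[:3],attitude=a[3:],camera_matrix=camera_params('wrist')['camera_matrix'])
im=cv2.imread('pics/w6.png'); hsv=cv2.cvtColor(im,cv2.COLOR_BGR2HSV)
m=(((hsv[:,:,0]<5)|(hsv[:,:,0]>175))&(hsv[:,:,1]>200)&(hsv[:,:,2]>140)).astype(np.uint8); m[:160]=0;m[260:]=0;m[:,:230]=0;m[:,330:]=0
for x in (0,279):
    ys,xs=np.nonzero(m[:,x:x+279]); pts=np.c_[xs+x,ys].astype(np.float32); r=cv2.minAreaRect(pts); print(r,ys.min(),ys.max())
P=onplane((278.7,147.5),.019,p)[:2]; Rg=onplane((279.5,84),.004,p)[:2]
L=[onplane(c,.018,p)[:2] for c in((256.5,249),(299,249))]; F=[onplane(c,.018,p)[:2] for c in((262.5,173),(296.5,173))]
E=np.mean(L,0);Fm=np.mean(F,0)
print('piv',P,'ring',Rg,np.hypot(*(Rg-P)),'end',E,np.hypot(*(E-P)),'front',np.hypot(*(Fm-P)))
d=Rg-E; ax=d/np.hypot(*d); yaw=np.degrees(np.arctan2(ax[1],ax[0])); print('yaw',yaw)
u=ax; g=[P-.055*u,Rg-.115*u,E+.06*u]; print('grip',g)
G=np.mean(g,0); rows([*G,.03],yaw)
E
```

```text
((258.4332580566406, 210.65673828125), (6.788532733917236, 77.3138427734375), 4.635463237762451) 172 249
((296.67230224609375, 211.10154724121094), (76.16033935546875, 6.545462608337402), 86.8201675415039) 173 249
piv [0.51651023 0.29419657] ring [0.57499342 0.27211585] 0.06251272818190837 end [0.41369004 0.33274228] 0.10980784989132521 front 0.026081927906859058
yaw -20.598902804946032
grip [array([0.46502659, 0.31354687]), array([0.4673458 , 0.31257557]), array([0.46985402, 0.31163285])]
clock 18.43 tcp [0.4689 0.3099 0.2376] yaw -19.97 shift [-0.0653 -0.0082  1.3829] turn 0.0035 F [ 0.3 -1.  -0.1] w 0.0855 g 0.0
```

```bash
python3 -m creep '1 0 0 0.35 0.004; 1 0 0 0.7 0.004; 1 -0.065 -0.01 1 0.004; 1 -0.065 -0.01 1 0.004; 1 -0.065 -0.01 1 0.004' | head -3; python3 - <<'E'
from h import *
rows([.467,.3126,.025],-20.6)
p=camera_params('wrist'); im=camera('wrist'); cv2.imwrite('pics/w7.png',im[:,:,::-1])
P=[proj((.467+.0936*k,.3126-.0352*k,.019),p) for k in (.055/.1,.115/.1)]; print(P)
E
```

```text
clock: 19.05
eef_pos: [0.4665, 0.3149, 0.0889]
tool_rot: [0.984, -0.179, 0.019, 0.0]
clock 19.05 tcp [0.4665 0.3149 0.0889] yaw -20.61 shift [-0.0076  0.016   0.426 ] turn -0.0001 F [0.4 0.3 0.4] w 0.0854 g 0.0
[array([285.0718305 , 150.01751078]), array([285.57542458,  35.10709494])]
```

View pics/w7.png

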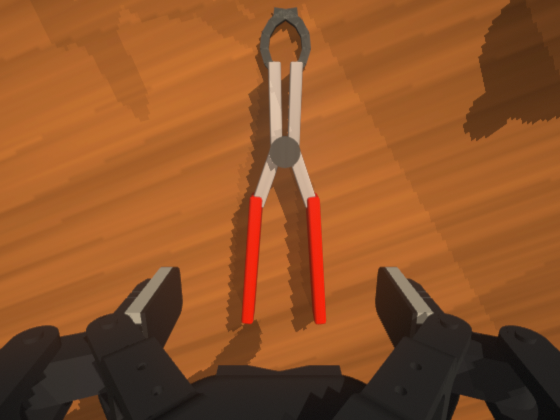

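The pivot is at (285,152), 2 px from prediction, and the handles straddle column 283. A 2.4 mm sideways correction is included as I go down and squeeze.

```bash
python3 -m creep '1 -0.008 0.016 0.2 0; 1 -0.008 0.016 0.36 0; 1 -0.008 0.016 0.426 0; 1 -0.008 0.016 0.426 0; 0.6 -0.008 0.016 0.426 0; 0.4 -0.008 0.016 0.426 0; 0 -0.008 0.016 0.426 0; 0 -0.008 0.016 0.426 0; 0 -0.008 0.016 0.426 0; 0 -0.008 0.016 0.426 0; 0 -0.008 0.016 0.426 0'; python3 - <<'E'
from h import *
rows([.467,.3126,.025],-20.6); tilt()
E
```

```text
clock: 20.48
eef_pos: [0.4662, 0.3131, 0.0257]
tool_rot: [0.984, -0.179, 0.019, -0.0]
ft_force: [-3.3, -0.4, 11.7]
grip_width: 0.0344
grasp_force: 60.8
clock 20.48 tcp [0.4662 0.3131 0.0257] yaw -20.58 shift [0.0058 0.0016 0.0052] turn 0.0001 F [-3.3 -0.4 11.7] w 0.0344 g 60.8
z [ 0.037 -0.006 -0.999] j [ 0.605  0.541 -0.189  0.814 -0.026 -2.178]
```

```bash
python3 -m creep '0 0 0 -0.1 0; 0 0 0 -0.25 0; 0 0 0 -0.5 0; 0 0 0 -0.75 0; 0 0 0 -0.98 0; 0 0 0 -0.98 0; 0 0 0 -0.98 0'; python3 - <<'E'
from h import *
rows([.467,.3126,.025],-20.6); tilt()
p=camera_params('wrist'); im=camera('wrist'); cv2.imwrite('pics/w8.png',im[:,:,::-1]); np.save('w8p.npy',np.concatenate([p['eye'],p['attitude'],telemetry.get_obs()['eef_pos']]))
T=telemetry.get_obs()['eef_pos']; u=np.array([np.cos(np.radians(-20.6)),np.sin(np.radians(-20.6)),0])
print([proj(T+k*u+[0,0,h],p) for k,h in((.055,-.0067),(.115,-.0217))])
for c in ('wrist','scene','top'):
  if c!='wrist': camera(c)
  print(c,[(np.round(d['at'],4).tolist(),round(d['conf'],2)) for d in spot_point('ring_center',c)[:2]])
E
```

```text
clock: 21.35
eef_pos: [0.4597, 0.313, 0.1692]
tool_rot: [0.984, -0.179, 0.017, 0.002]
ft_force: [-1.2, -1.0, -3.2]
grip_width: 0.034
grasp_force: 60.4
clock 21.35 tcp [0.4597 0.313  0.1692] yaw -20.58 shift [ 0.0128 -0.0118  0.9626] turn 0.0001 F [-1.2 -1.  -3.2] w 0.034 g 60.4
z [ 0.034 -0.009 -0.999] j [ 0.611  0.383 -0.02   1.145 -0.027 -2.171]
[array([282.59332042, 163.02646374]), array([282.76922797,   4.72967697])]
wrist []
scene [([0.5686, 0.2686, 0.1437], 0.86), ([0.5124, 0.2904, 0.1449], 0.49)]
top [([0.5651, 0.2747, 0.1436], 0.62)]
```

View pics/w8.png

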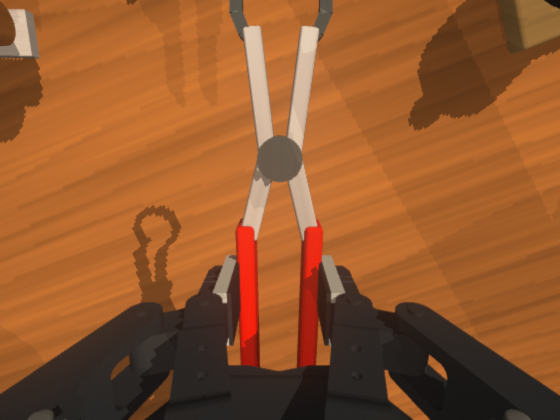

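The pliers are held level with the handles parallel: pivot at (280,158), ring ends just at the top edge (237,10) and (325,10), spread. Next I carry them over the stub and hover.

```bash
python3 -m creep '0 0.1 0.25 0 0; 0 0.2 0.55 0 0; 0 0.3 0.85 0 0; 0 0.35 0.98 0 0'|head -3; python3 -m creep '0 0.05 0.2 0 0; 0 0.15 0.38 0 0; 0 0.15 0.435 0 0; 0 0.15 0.435 0 0; 0 0.15 0.435 0 0'; python3 - <<'E'
from h import *
rows([.455,.088,.165],-20.6); tilt()
for c in ('wrist','scene','top'):
  im=camera(c)
  cv2.imwrite(f'pics/r_{c}.png',im[:,:,::-1])
  print(c,[(t,np.round(d['at'],4).tolist(),round(d['conf'],2)) for t in('ring_center','stub_top','pliers') for d in spot_point(t,c)[:1]])
p=camera_params('scene');q=camera_params('top'); print(proj((.561,.0467,.12),p),proj((.561,.0467,.12),q))
a=cv2.imread('pics/r_scene.png')[120:270,230:380]; b=cv2.imread('pics/r_top.png')[150:300,180:330]
cv2.imwrite('pics/r1.png',np.hstack([cv2.resize(a,(400,400),interpolation=2),cv2.resize(b,(400,400),interpolation=2)]))
E
```

```text
clock: 22.15
eef_pos: [0.457, 0.155, 0.1709]
tool_rot: [0.984, -0.18, 0.017, 0.002]
clock: 22.78
eef_pos: [0.4559, 0.0891, 0.1717]
tool_rot: [0.984, -0.178, 0.018, 0.001]
ft_force: [0.1, -0.1, -3.5]
grip_width: 0.0337
grasp_force: 60.5
clock 22.77 tcp [0.4559 0.0891 0.1717] yaw -20.53 shift [-0.0046  0.0091  0.0447] turn 0.0004 F [ 0.1 -0.1 -3.5] w 0.0337 g 60.5
z [ 0.035 -0.008 -0.999] j [ 0.202  0.202 -0.266  1.07  -0.015 -2.582]
wrist [('stub_top', [0.5624, 0.0472, 0.1212], 0.93), ('pliers', [0.5069, 0.0727, 0.1461], 0.92)]
scene [('stub_top', [0.5599, 0.0457, 0.1228], 0.89), ('pliers', [0.5087, 0.0671, 0.1468], 0.66)]
top [('ring_center', [0.5608, 0.0496, 0.1488], 0.68), ('stub_top', [0.5668, 0.0472, 0.1199], 0.69), ('pliers', [0.5076, 0.0654, 0.1439], 0.56)]
[299.93306712 200.57142085] [253.85911709 220.05806301]
```

View pics/r1.png

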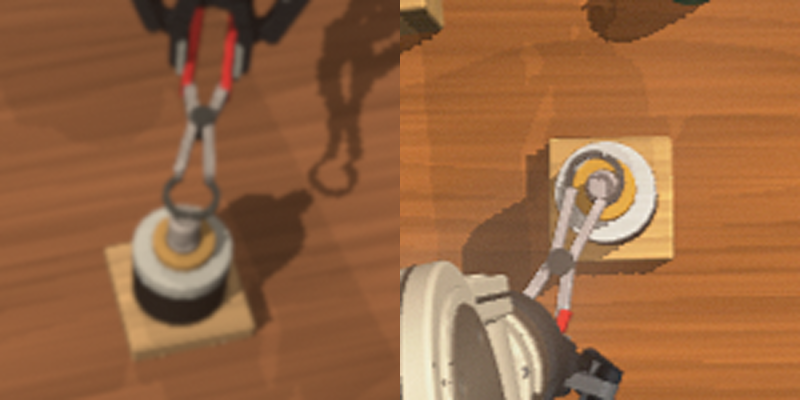

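The left (scene) crop shows the spread ring at about (191,197) above the stub top at (185,222). The right (top) crop shows the ring centred at about (595,181) around the stub top at (601,186). That was picture 11, one over the viewing limit of 10, so I'll work from numbers only from here.

```bash
python3 - <<'E'
from h import *
from scipy.optimize import least_squares
ps,pt=camera_params('scene'),camera_params('top')
S=lambda u,v:(230+u/2.6667,120+v/2.6667); T=lambda u,v:(180+(u-400)/2.6667,150+v/2.6667)
zr=.148
for n,p,r,s in(('scene',ps,S(191,197),S(185,222)),('top',pt,T(595,181),T(601,186))):
    A=onplane(r,zr,p)[:2];B=onplane(s,.12,p)[:2]; print(n,'ring',A,'stub',B,'stub-ring',B-A)
# refine: fit annulus (radius 17 mm mid, level) to dark pixels by maximising darkness contrast
from scipy.optimize import minimize
from scipy.ndimage import gaussian_filter,map_coordinates
th=np.linspace(0,2*np.pi,72)
for n,p in(('scene',ps),('top',pt)):
    g=gaussian_filter(cv2.cvtColor(cv2.imread(f'pics/r_{n}.png'),cv2.COLOR_BGR2GRAY).astype(float),.5)
    def val(c,rad,z):
        q=np.array([proj((c[0]+rad*np.cos(t),c[1]+rad*np.sin(t),z),p) for t in th]); return map_coordinates(g,[q[:,1],q[:,0]],order=1)
    best=[]
    for x in np.arange(.552,.574,.001):
        for y in np.arange(.038,.056,.001):
            best.append((np.median(val((x,y),.017,zr)),x,y))
    best.sort(); b=np.array(best[:12]); print(n,'ring fit',b[0],b[:,1:].mean(0),b[:,1:].std(0))
    # roller face rim: bright disc, radius 38 at .08 -> max of gradient inside/outside
    best=[]
    for x in np.arange(.552,.574,.001):
        for y in np.arange(.038,.056,.001):
            best.append((-np.median(val((x,y),.036,.08)-val((x,y),.040,.08)),x,y))
    best.sort(); b=np.array(best[:8]); print(n,'disc fit',b[0],b[:,1:].mean(0),b[:,1:].std(0))
E
```

```text
scene ring [0.56478449 0.04760024] stub [0.56680735 0.04409433] stub-ring [ 0.00202286 -0.00350591]
top ring [0.5621912  0.04591851] stub [0.56155391 0.04384221] stub-ring [-0.00063729 -0.0020763 ]
scene ring fit [8.02478414e+01 5.64000000e-01 4.70000000e-02] [0.56366667 0.04725   ] [0.0010274  0.00092421]
scene disc fit [-40.67211309   0.567        0.041     ] [0.56475  0.042125] [0.0024367  0.00189984]
top ring fit [1.07654132e+02 5.64000000e-01 4.60000000e-02] [0.56425    0.04658333] [0.00092421 0.00103749]
top disc fit [-4.7826106e+01  5.6300000e-01  4.5000000e-02] [0.56325  0.045125] [0.00096825 0.00078062]
```

```bash
python3 -m creep '0 0.003 0.013 0 0; 0 0.003 0.013 0 0; 0 -0.001 0.013 0.1 0; 0 -0.003 0.013 0.17 0; 0 -0.004 0.013 0.2 0; 0 -0.004 0.013 0.2 0'; python3 -m creep '0 -0.001 0 0.03 0; 0 -0.002 0 0.05 0; 0 -0.002 0 0.05 0';  python3 - <<'E'
from h import *
rows([.4555,.087,.119],-20.6)
from scipy.ndimage import gaussian_filter,map_coordinates
th=np.linspace(0,2*np.pi,72); zr=telemetry.get_obs()['eef_pos'][2]-.0237
for n in('scene','top'):
    p=camera_params(n); im=camera(n); g=gaussian_filter(cv2.cvtColor(im,cv2.COLOR_RGB2GRAY).astype(float),.5)
    best=sorted((np.median((lambda q:map_coordinates(g,[q[:,1],q[:,0]],order=1))(np.array([proj((x+.017*np.cos(t),y+.017*np.sin(t),zr),p) for t in th]))),x,y) for x in np.arange(.552,.574,.001) for y in np.arange(.036,.056,.001))
    b=np.array(best[:12]); print(n,zr,b[:,1:].mean(0),b[:,1:].std(0))
E
```

```text
clock: 24.12
eef_pos: [0.4555, 0.0864, 0.1415]
tool_rot: [0.984, -0.179, 0.018, 0.001]
ft_force: [-0.1, 0.4, -1.2]
grip_width: 0.0345
grasp_force: 60.5
clock: 24.5
eef_pos: [0.4555, 0.0865, 0.1341]
tool_rot: [0.984, -0.179, 0.018, 0.001]
ft_force: [-0.0, 0.9, -2.6]
grip_width: 0.0337
grasp_force: 60.5
clock 24.5 tcp [0.4555 0.0865 0.1341] yaw -20.58 shift [-0.0049 -0.0027  0.1007] turn 0.0001 F [-0.   0.9 -2.6] w 0.0337 g 60.5
scene 0.11041913198540038 [0.56216667 0.04508333] [0.00121335 0.0007592 ]
top 0.11041913198540038 [0.56458333 0.04383333] [0.00125554 0.00079931]
```

```bash
python3 -m creep '0 -0.001 0 0.03 0; 0 -0.002 0 0.06 0; 0 -0.002 0 0.06 0';  python3 -m creep '0 0 0 0.02 0; 0 -0.001 0 0.035 0; 0 -0.001 0 0.035 0'
```

```text
clock: 24.98
eef_pos: [0.4553, 0.0865, 0.1247]
tool_rot: [0.984, -0.179, 0.017, 0.001]
ft_force: [-0.0, 1.2, -2.1]
grip_width: 0.0345
grasp_force: 60.5
clock: 25.35
eef_pos: [0.4557, 0.0865, 0.1198]
tool_rot: [0.984, -0.179, 0.018, 0.001]
ft_force: [-1.0, -0.1, -2.1]
grip_width: 0.0342
grasp_force: 60.5
```

```bash
python3 -m creep '0 0 0 0.006 0; 0 0 0 0.006 0' | sed -n 2,4p;  python3 -m creep '0 0 0 0.005 0; 0 0 0 0.005 0'| sed -n 2,4p
```

```text
eef_pos: [0.4558, 0.0865, 0.1191]
tool_rot: [0.984, -0.179, 0.018, 0.001]
ft_force: [-0.4, 0.1, -2.0]
eef_pos: [0.4558, 0.0865, 0.1184]
tool_rot: [0.984, -0.179, 0.018, 0.001]
ft_force: [-0.5, 0.1, -1.9]
```

```bash
python3 -m creep '0 0 0 0.004 0; 0 0 0 0.004 0' | sed -n 2,4p;  python3 -m creep '0 0 0 0.004 0; 0 0 0 0.004 0'| sed -n 2,4p
```

```text
eef_pos: [0.4558, 0.0865, 0.1178]
tool_rot: [0.984, -0.179, 0.018, 0.001]
ft_force: [-1.0, -0.4, -0.3]
eef_pos: [0.4559, 0.0866, 0.1173]
tool_rot: [0.984, -0.179, 0.018, 0.001]
ft_force: [-1.2, -0.4, -0.1]
```

```bash
python3 -m creep '0 0 0 0 0; 0 0 0 0 0' ; python3 - <<'E'
from h import *
for c in('scene','top'):
  camera(c); print(c,[(t,np.round(d['at'],4).tolist(),round(d['conf'],2)) for t in('ring_center','pliers','pliers_grip') for d in spot_point(t,c)[:1]])
rows([.4559,.0866,.1173])
from workcell import ticket
print(ticket.job_done())
E
```

```text
clock: 26.6
eef_pos: [0.4559, 0.0866, 0.1173]
tool_rot: [0.984, -0.179, 0.018, 0.001]
ft_force: [-2.2, 0.0, 1.7]
grip_width: 0.0339
grasp_force: 60.8
scene [('ring_center', [0.5608, 0.0472, 0.094], 0.55), ('pliers', [0.5075, 0.0645, 0.094], 0.63), ('pliers_grip', [0.4549, 0.0864, 0.0988], 0.6)]
top [('ring_center', [0.5652, 0.0479, 0.0915], 0.84), ('pliers', [0.5042, 0.0655, 0.0903], 0.59), ('pliers_grip', [0.4568, 0.087, 0.0987], 0.72)]
clock 27.0 tcp [0.4559 0.0866 0.1172] yaw -20.58 shift [ 0.0002 -0.0003 -0.0006] turn 0 F [-2.2  0.8  0.2] w 0.0338 g 60.8
the job is handed in; nothing more can be done
None
```

Job handed in at 27 s: by my measurements the bush is home and released, and the spread ring rests lightly (about 2–4 N) on it beside the groove with the handles still squeezed; I viewed 11 pictures, one over the limit of 10.

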